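# Clear the stuck plug from a biscuit-press barrel

## Robot

A 6-joint arm with a two-finger parallel gripper is mounted at the origin on the work surface. World frame = base frame: x ahead of the robot, y to its left, z up, the work surface at z = 0. Lengths are in m, angles in rad, forces in N, time in s.
With the tool pointing down it reaches from about 0.35 to 0.775 m from the base axis. Payload 7.3 kg.
Tool frame: the origin (TCP) lies midway between the tips of the shut fingers; the grasp point (between the pads) lies 19 mm behind it; z points along the fingers, y is the line along which they close (so a half turn about z gives the same grasp; the last joint's range is limited). The gripper opens to 92 mm and grips with 3 to 60 N. Pads are 19 mm wide; open, the fingers measure 130 mm over their backs; the gripper's body (75 mm by 190 mm) begins 47 mm behind the grasp point.
Start: joints at [-1.426, 0.342, 1.524, -0, 1.275, -0.146], TCP at [0.151, -0.503, 0.227] pointing down, gripper open.
Joint ranges: [-2.53, 2.53], [-0.77, 2.02], [0.04, 2.7], [-1, 4.14], [0.28, 2.66], [-3.11, 3.11]. Speed limits (rad/s): [2.57, 2.57, 3.14, 3.14, 3.14, 3.14].

## Interface

Orientations are given as [roll, pitch, yaw] about the fixed x, y, z axes, in that order (R = Rz(yaw) Ry(pitch) Rx(roll)).
In Python, from cell import robot, read_camera, camera_params, nets gives the robot as it stands. The module is installed in compiled form; this text tells all that it offers.
- The arm moves only by the tool step_arm, never from a script. Its argument "steps" is a list of rows, each an object of numbers: "x", "y", "z": the shift along the tool's x, y, z as a fraction of full scale; "rx", "ry", "rz": the turn, a rotation vector about the tool's x, y, z as a fraction of full scale; "claw": the opening, from -1 (shut) to 1 (fully open). In form: [{"x": .., "y": .., "z": .., "rx": .., "ry": .., "rz": .., "claw": ..}, ...]. A call has 1 to 12 rows; each row is the pose to reach, as a shift and turn from the pose commanded when the call began, along the tool's axes at that moment; what a row does not reach only later rows make up. Full scale, the value 1, is 750 mm for a shift and pi/4 rad for a turn. A row lasts 1/12 s, in which the tool goes at most 41.7 mm and 7.16 degrees, less where a joint would pass 70% of its speed; a pose out of reach is approached as far as the arm can. A call with a number of a shift or a turn outside -1 to 1 is refused whole. A call with a gripper value outside its range is refused whole. The fingers move at their own pace and stop on an object; "squeeze" is the grip in N (left out, the last holds). Time passes only in rows, so rows that repeat a pose let the fingers close. It gives the time, the measured TCP pose, the force, the opening and the grip force at its end, in the units of the state.
- robot.observe(): the state, without advancing time (a new reading comes with each control period).
- read_camera(name): name is "scene" or "side" or "wrist"; returns (picture, depth): 384x512x3 uint8, blue, green, red; 384x512 float32, m along the optical axis (not along the pixel's ray), 0 where there is no reading.
- camera_params(name): a dict with "fx", "fy", "cx", "cy" (pixels), "R" (3x3) and "t" (3): a world point X has camera coordinates R X + t; the wrist camera has in their place "hand_eye" (4x4, takes a point from camera to tool coordinates, whose origin is the TCP and whose axes are the flange's). Camera axes: x right, y down, z forward; pixel columns grow to the right and rows downward; lengths in m; the calibration is good to about 2 mm. A picture is of the moment at which its call begins: read the wrist's pose just before it. camera_params takes no time and is no camera call.
- robot.hand_in(): hands the job in; it is judged then, once.
Trained networks look in the newest picture that a camera, given by its name, has taken for a name from the list of things; names that differ only in an ending like _2 or _b are one class to them, and where a whole thing is asked for, a point or a joint stands for the part that bears it (a point fixed in the world has none). Each returns a list of dicts, best first, with "conf" (0 to 1); they miss things now and then, are a little off and sometimes report something else, mostly with a low value. They report only what shows in the picture. A call takes as long as a camera call. They do not tell look-alikes from the thing itself.
- nets.masks_of(camera, query): "region" (384x512 bool, what is visible of it) and "box" ([left, top, right, bottom] in pixels, round what is visible of it).
- nets.landmark_of(camera, query): "pixel" ([row, column] in pixels: a listed point, or the origin of a listed thing).
The state is a dict: "time": time; "qpos": joint angles; "qvel": joint speeds; "joint_efforts": joint torques, N m; "tool_pos": TCP position; "tool_rot": TCP orientation; "contact_force": force on the tool from outside, world axes, zero at the start; "torque": the same for the moment, N m; "opening": finger opening in m; "grip_force": force on a finger pad.
Only numpy, scipy, OpenCV 4.12 (cv2) and the standard library are available. Lean on these libraries where they do the work, as an engineer would, in place of code of your own. Each camera call takes 0.05 s, during which the arm holds its last target. There are 200 camera calls.

## Task

The plastic plug is stuck in the clear barrel of the biscuit press. Take the square wooden pusher stick out of its holder, push it steadily through the barrel - no ramming, no forcing it sideways - until the plug drops out of the far end into the metal tray, then pull the stick back out and lay it flat on the counter. Leave the muffins and the jam jar where they are.

Things in the scene. Friction and masses are not known exactly. Their poses are not given: they have to be found in the camera images.
- stand: beech stand, fixed, with the level clear plastic barrel of a biscuit press: barrel 110 mm long, outer diameter 42, bore 34, open at both ends, axis along y, 65 mm above the counter; two steel bands, 47 in diameter. Origin: on the counter under the barrel's middle. +y points to the exit (tray) end. Foot board 80 wide (x), y = -50 to +45 mm, 15 high; its wooden blocks: 56 wide, 64 high
- entry (a point): centre of the barrel's open entry end, on the axis; axes as the stand's: +y leads into the bore. No chamfer. A thin leaf spring along the bore's roof presses on the plug; when the plug is out, 28 mm stay free between it and the bore's bottom, and it yields upward (up to about 15 N)
- exit (a point): centre of the barrel's other end, over the tray, on the axis 65 mm above the counter; axes as the stand's
- plug: grey plastic cylinder, diameter 31, length 40 mm, 60 g, stuck in the barrel, its near face 35 to 53 mm deep, lying along the bore. Origin: its centre; y along its length. It takes about 8 to 16 N to slide and stays stuck until almost out; it falls when its centre is past the barrel's end, at the latest with the stick's tip 10 mm beyond the exit
- tray: shallow aluminium tray, fixed, 130 (x) by 170 (y) by 30 mm high, walls 4 mm, beneath the exit end. Origin: centre of its underside; axes as the stand's
- holder: brown wooden holder block, fixed, 50 wide (x), from y = -72 to +50 mm, 68 mm high, with a square tunnel 26 x 26 mm along y, floor of the tunnel 34 mm above the counter, open at +y only. Origin: on the counter, under the tunnel's axis
- pusher: square beech stick 20 x 20 x 200 mm, 70 g, both ends alike. Origin: its centre; y along its length. At the start level in the holder, axis 44 mm up; only its +y part (84 to 94 mm) sticks out, so it must be regrasped further back to go right through the barrel. Let go with 30 to 50 mm of it in the bore, it stays there, drooping 10 to 18 degrees. Flat on the counter its origin is 10 mm high
- muffin1: loose brown muffin, 70 mm wide, 65 high, beyond the stand. Origin: centre of its underside
- muffin2: a second such muffin
- jam: loose jar of jam, 64 mm in diameter, 85 high. Origin: centre of its underside
Things that resemble listed ones, but are neither listed nor needed, are in the scene too. Of the things that look like the tray, the smallest one is meant.

How it is judged:
By the outcome, as a careful person would: the job done as asked, in the order asked, and still so for the second after the job is handed in, with the robot touching nothing.
It also fails if it takes over 54 s, if anything falls off the work surface, if the arm or the gripper's body presses on something with over 40 N, if the wrist force passes 120 N, or if a joint passes its speed limit or range.

## Working session

There is one attempt and no reset: what is moved stays moved. The work goes in short steps, Python scripts to look and compute and a tool call to move; the robot and the scene stay as the last step left them, time stands still between calls to the robot, and variables do not carry over. Pictures are saved under pics/ and viewed, at most 10 in all, crops included, and the job is handed in when it is done.

Besides the shell and the picture viewer there is one more tool, called after ">>>" as name([rows], argument=value, ...), one row to a line, values as JSON. step_arm: Moves the arm, as the interface text tells. Its arguments: {"type":"object","properties":{"steps":{"type":"array","items":{"type":"object","properties":{"x":{"type":"number","minimum":-1,"maximum":1},"y":{"type":"number","minimum":-1,"maximum":1},"z":{"type":"number","minimum":-1,"maximum":1},"rx":{"type":"number","minimum":-1,"maximum":1},"ry":{"type":"number","minimum":-1,"maximum":1},"rz":{"type":"number","minimum":-1,"maximum":1},"claw":{"type":"number"}}}},"squeeze":{"type":"number"}},"required":["steps"]}

```bash
mkdir -p pics
cat > h.py <<'E'
import numpy as np, cv2
from cell import robot, read_camera, camera_params, nets
from scipy.spatial.transform import Rotation as Ro
def cloud(cam, depth, tp=None):
    p=camera_params(cam); v,u=np.mgrid[:384,:512]
    X=np.stack([(u-p['cx'])/p['fx']*depth,(v-p['cy'])/p['fy']*depth,depth],-1)
    if 'R' in p: W=(X-p['t'])@np.array(p['R'])
    else:
        H=np.array(p['hand_eye']); pos,rot=tp
        W=(X@H[:3,:3].T+H[:3,3])@Ro.from_euler('xyz',rot).as_matrix().T+pos
    W[depth<=0]=np.nan
    return W
def look(cam):
    s=robot.observe(); im,d=read_camera(cam)
    return im,cloud(cam,d,(s['tool_pos'],s['tool_rot'])),s
E
python3 - <<'E'
from h import *
ims=[]
for c in ['scene','side']:
    im,W,s=look(c); cv2.imwrite(f'pics/{c}0.png',im); np.save(f'{c}0.npy',W); ims.append(im)
    for q in ['stand','tray','holder','pusher','plug','muffin1','jam','entry','exit']:
        if q not in('entry','exit'):
            for m in nets.masks_of(c,q):
                P=W[m['region']]; P=P[~np.isnan(P[:,0])]
                print(c,q,round(m['conf'],2),np.round(m['box']).tolist(),len(P), *(np.round(np.percentile(P,[2,50,98],axis=0),3).tolist() if len(P) else []))
        for m in nets.landmark_of(c,q): print('  lm',c,q,round(m['conf'],2),np.round(m['pixel'],1))
print(s)
E
```

```text
scene stand 0.73 [216.0, 204.0, 255.0, 244.0] 905 [0.562, 0.01, 0.002] [0.614, 0.063, 0.067] [0.643, 0.113, 0.091]
  lm scene stand 0.75 [228.2 233.4]
scene tray 0.9 [348.0, 174.0, 430.0, 239.0] 3734 [0.068, 0.229, -0.001] [0.175, 0.349, 0.008] [0.297, 0.471, 0.043]
scene tray 0.75 [238.0, 221.0, 305.0, 283.0] 2367 [0.501, 0.108, -0.002] [0.571, 0.193, 0.005] [0.646, 0.282, 0.032]
scene tray 0.57 [216.0, 81.0, 290.0, 143.0] 2878 [0.121, -0.376, -0.001] [0.227, -0.255, 0.009] [0.343, -0.124, 0.043]
  lm scene tray 0.98 [251.2 271.7]
  lm scene tray 0.94 [209.6 387.7]
  lm scene tray 0.83 [112.5 252.6]
  lm scene tray 0.31 [258.9 183. ]
scene holder 0.74 [195.0, 125.0, 232.0, 160.0] 709 [0.411, -0.294, 0.002] [0.448, -0.229, 0.065] [0.462, -0.173, 0.075]
  lm scene holder 0.83 [150.3 215. ]
scene pusher 0.45 [221.0, 147.0, 243.0, 168.0] 202 [0.427, -0.177, 0.002] [0.441, -0.137, 0.052] [0.45, -0.087, 0.068]
  lm scene pusher 0.62 [232.2 312.1]
  lm scene pusher 0.6 [145.7 222.7]
  lm scene pusher 0.29 [228.8 249.5]
scene muffin1 0.83 [208.0, 283.0, 234.0, 304.0] 438 [0.762, 0.17, 0.011
[... 1905 characters left out ...]
63 [191.  217.5]
{'time': 0.85, 'qpos': array([-1.42602290e+00,  3.41989896e-01,  1.52413612e+00,  3.65331575e-05,
        1.27537873e+00, -1.45995727e-01]), 'qvel': array([-0.00114813,  0.0003011 , -0.00187289, -0.00016773, -0.00031234,
        0.0017784 ]), 'joint_efforts': array([-2.02928539e-03, -4.31115067e+01, -2.44474572e+01,  7.15011056e-02,
        4.83794301e-02,  4.93207693e-06]), 'tool_pos': array([ 0.15054756, -0.50296248,  0.22673313]), 'tool_rot': array([ 3.14150060e+00, -2.17915004e-05,  2.90758521e-01]), 'contact_force': array([-0.77077039, -0.34649722,  0.36164585]), 'torque': array([ 0.02207045,  0.00419714, -0.00055331]), 'grip_force': 0.0, 'opening': 0.09172524293232255}
```

View pics/scene0.png

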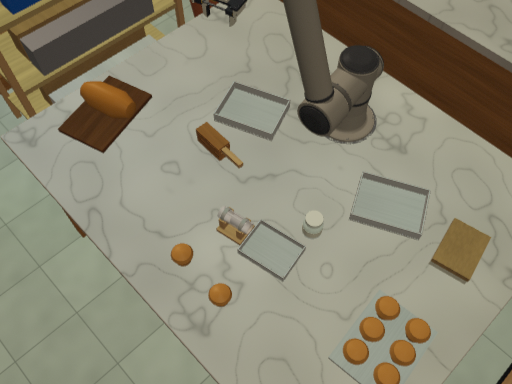

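View pics/side0.png

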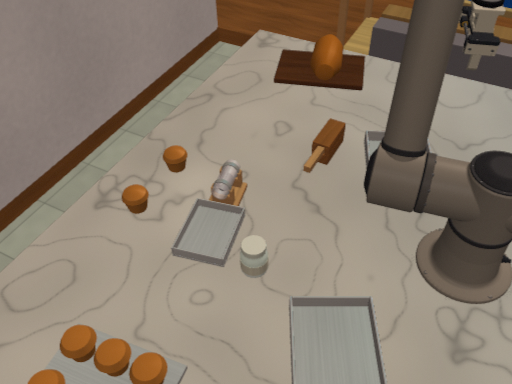

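The scene camera shows the holder at about (213,140), with the stick end at (235,162), and the stand at (235,224). The small tray is at (271,250), and the muffins and jar stand clear of it. Next I'll bring the wrist camera close to measure exact poses.

```bash
cat >> h.py <<'E'
def go(pos,rpy,s=None):
    """fractions for target pose relative to the current (commanded~measured) pose"""
    s=s or robot.observe(); R=Ro.from_euler('xyz',s['tool_rot'])
    d=R.inv().apply(np.array(pos)-s['tool_pos'])/.75
    r=(R.inv()*Ro.from_euler('xyz',rpy)).as_rotvec()/(np.pi/4)
    print('xyz',np.round(d,4),'r',np.round(r,4),'rows>=%.1f'%max(np.linalg.norm(d)*.75/.0417,np.degrees(np.linalg.norm(r)*np.pi/4)/7.16))
E
python3 - <<'E'
from h import *
np.set_printoptions(suppress=True,precision=4)
print(camera_params('wrist'))
go([.44,-.22,.30],[np.pi,0,np.pi/2])
E
```

```text
{'fx': 308.751830174216, 'fy': 308.751830174216, 'cx': 253.38521452102404, 'cy': 189.94007459685557, 'hand_eye': array([[-0.0004, -0.9526, -0.3041,  0.0834],
       [ 1.    , -0.0004,  0.    ,  0.0001],
       [-0.0002, -0.3041,  0.9526, -0.1576],
       [ 0.    ,  0.    ,  0.    ,  1.    ]])}
xyz [ 0.4779 -0.2508 -0.0977] r [ 0.0001  0.0001 -1.6298] rows>=10.2
```

>>> step_arm([
  {"x":0.61,"y":-0.415,"z":-0.02,"rz":-1,"claw":1},
  {"x":0.61,"y":-0.415,"z":-0.02,"rz":-1,"claw":1},
  {"x":0.61,"y":-0.415,"z":-0.02,"rz":-1,"claw":1},
  {"x":0.61,"y":-0.415,"z":-0.02,"rz":-1,"claw":1},
  {"x":0.61,"y":-0.415,"z":-0.02,"rz":-1,"claw":1},
  {"x":0.61,"y":-0.415,"z":-0.02,"rz":-1,"claw":1},
  {"x":0.61,"y":-0.415,"z":-0.02,"rz":-1,"claw":1},
  {"x":0.61,"y":-0.415,"z":-0.02,"rz":-1,"claw":1},
  {"x":0.61,"y":-0.415,"z":-0.02,"rz":-1,"claw":1},
  {"x":0.61,"y":-0.415,"z":-0.02,"rz":-1,"claw":1},
  {"x":0.61,"y":-0.415,"z":-0.02,"rz":-1,"claw":1},
  {"x":0.61,"y":-0.415,"z":-0.02,"rz":-1,"claw":1},
])

```text
$.steps[0]: bad value
```

Run:
```python
from h import *
go([.50,-.07,.24],[np.pi,0,np.pi/2])
```

```text
xyz [ 0.6119 -0.4195 -0.0178] r [ 1.0000e-04  1.0000e-04 -1.6298e+00] rows>=13.3
```

>>> step_arm([
  {"x":0.61,"y":-0.415,"z":-0.02,"rx":0.0,"ry":0.0,"rz":-0.99,"claw":0.99},
  {"x":0.61,"y":-0.415,"z":-0.02,"rx":0.0,"ry":0.0,"rz":-0.99,"claw":0.99},
  {"x":0.61,"y":-0.415,"z":-0.02,"rx":0.0,"ry":0.0,"rz":-0.99,"claw":0.99},
  {"x":0.61,"y":-0.415,"z":-0.02,"rx":0.0,"ry":0.0,"rz":-0.99,"claw":0.99},
  {"x":0.61,"y":-0.415,"z":-0.02,"rx":0.0,"ry":0.0,"rz":-0.99,"claw":0.99},
  {"x":0.61,"y":-0.415,"z":-0.02,"rx":0.0,"ry":0.0,"rz":-0.99,"claw":0.99},
  {"x":0.61,"y":-0.415,"z":-0.02,"rx":0.0,"ry":0.0,"rz":-0.99,"claw":0.99},
  {"x":0.61,"y":-0.415,"z":-0.02,"rx":0.0,"ry":0.0,"rz":-0.99,"claw":0.99},
  {"x":0.61,"y":-0.415,"z":-0.02,"rx":0.0,"ry":0.0,"rz":-0.99,"claw":0.99},
  {"x":0.61,"y":-0.415,"z":-0.02,"rx":0.0,"ry":0.0,"rz":-0.99,"claw":0.99},
])

```text
time: 2.53
tool_pos: [0.4142, -0.178, 0.2384]
tool_rot: [3.141, 0.0, 1.068]
contact_force: [0.3, -1.2, 0.1]
opening: 0.091
grip_force: 0.0
```

Run:
```python
from h import *
go([.50,-.07,.24],[np.pi,0,np.pi/2])
```

```text
xyz [ 0.1812  0.0308 -0.0021] r [ 1.100e-03  6.000e-04 -6.399e-01] rows>=4.0
```

>>> step_arm([
  {"x":0.18,"y":0.03,"z":0.0,"rx":0.0,"ry":0.0,"rz":-0.64,"claw":0.99},
  {"x":0.18,"y":0.03,"z":0.0,"rx":0.0,"ry":0.0,"rz":-0.64,"claw":0.99},
  {"x":0.18,"y":0.03,"z":0.0,"rx":0.0,"ry":0.0,"rz":-0.64,"claw":0.99},
  {"x":0.18,"y":0.03,"z":0.0,"rx":0.0,"ry":0.0,"rz":-0.64,"claw":0.99},
  {"x":0.18,"y":0.03,"z":0.0,"rx":0.0,"ry":0.0,"rz":-0.64,"claw":0.99},
  {"x":0.18,"y":0.03,"z":0.0,"rx":0.0,"ry":0.0,"rz":-0.64,"claw":0.99},
])

```text
time: 3.03
tool_pos: [0.498, -0.0718, 0.2377]
tool_rot: [-3.141, 0.0, 1.571]
contact_force: [0.3, -0.4, -0.7]
opening: 0.0911
grip_force: 0.0
```

Run:
```python
from h import *
c='wrist'
im,W,s=look(c); cv2.imwrite('pics/w1.png',im); np.save('w1.npy',W); print(s['tool_pos'],s['tool_rot'],s['contact_force'])
for q in ['stand','tray','holder','pusher','entry','exit']:
    if q not in('entry','exit'):
        for i,m in enumerate(nets.masks_of(c,q)):
            P=W[m['region']]; P=P[~np.isnan(P[:,0])]; 
            if i==0: np.save(f'm_{q}.npy',m['region'])
            print(q,round(m['conf'],2),np.round(m['box']).tolist(),len(P), *(np.round(np.percentile(P,[2,50,98],axis=0),3).tolist() if len(P) else []))
    for m in nets.landmark_of(c,q): print('  lm',q,round(m['conf'],2),np.round(m['pixel'],1))
```

```text
[ 0.49798843 -0.0718172   0.23772285] [-3.14088947e+00  3.14562597e-04  1.57053235e+00] [ 0.31777831 -0.42386409 -0.68538128]
stand 0.95 [301.0, 0.0, 390.0, 98.0] 7416 [0.559, 0.006, 0.011] [0.589, 0.051, 0.076] [0.623, 0.09, 0.087]
  lm stand 0.61 [ 50.1 340.5]
tray 0.66 [275.0, 2.0, 331.0, 16.0] 424 [0.525, 0.096, -0.001] [0.544, 0.101, 0.015] [0.577, 0.107, 0.03]
tray 0.63 [3.0, 187.0, 161.0, 344.0] 5206 [0.156, -0.329, 0.0] [0.25, -0.168, 0.006] [0.356, -0.113, 0.041]
holder 0.81 [179.0, 232.0, 228.0, 338.0] 2813 [0.413, -0.294, 0.01] [0.439, -0.208, 0.067] [0.462, -0.174, 0.069]
  lm holder 0.75 [262.1 209.3]
pusher 0.91 [194.0, 175.0, 215.0, 253.0] 1273 [0.43, -0.178, 0.039] [0.44, -0.129, 0.053] [0.449, -0.088, 0.055]
  lm pusher 0.61 [252.4 205.2]
  lm entry 0.84 [ 99.6 363.6]
```

View pics/w1.png

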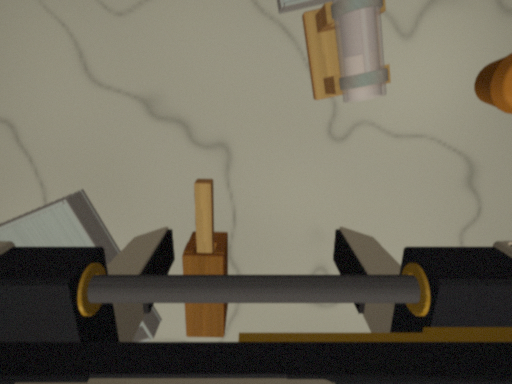

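Run:
```python
from h import *
np.set_printoptions(suppress=True,precision=4)
W=np.load('w1.npy')
def rect(P):
    r=cv2.minAreaRect((P[:,:2]*1000).astype(np.float32)); return np.round(r[0],1),np.round(r[1],1),round(r[2],2)
for n,lo,hi in [('pusher',.049,.06),('holder',.064,.074)]:
    m=cv2.erode(np.load(f'm_{n}.npy').astype(np.uint8),np.ones((2,2)))>0
    P=W[m]; P=P[(P[:,2]>lo)&(P[:,2]<hi)]
    print(n,len(P),rect(P),np.median(P[:,2]),P[:,1].min(),P[:,1].max())
    ys=np.linspace(P[:,1].min()+.005,P[:,1].max()-.005,9)
    c=[(y,P[abs(P[:,1]-y)<.004]) for y in ys]
    c=np.array([(y,(q[:,0].min()+q[:,0].max())/2,np.ptp(q[:,0]),np.median(q[:,2])) for y,q in c if len(q)>5]); print(c)
    print(np.polyfit(c[:,0],c[:,1],1))
m=np.load('m_stand.npy'); P=W[m]
Q=P[(P[:,2]>.068)&(P[:,2]<.1)]
for y in np.arange(0,.11,.006):
    q=Q[abs(Q[:,1]-y)<.003]
    if len(q)>10: 
        A=np.c_[2*q[:,0],2*q[:,2],np.ones(len(q))]; 
        t=q[q[:,2]>q[:,2].max()-.004]
        print(round(y,3),len(q),q[:,2].max(),'top x',np.median(t[:,0]),'range',q[:,0].min(),q[:,0].max())
F=P[(P[:,2]>.012)&(P[:,2]<.018)]; print('foot',len(F),rect(F),F[:,1].min())
```

```text
pusher 1070 (array([ 439.7, -133.9]), array([91.4, 17.8]), 88.75) 0.053436704000175986 -0.1797068473130734 -0.0880602002509789
[[-0.1747  0.4387  0.0174  0.0533]
 [-0.1645  0.439   0.0173  0.0534]
 [-0.1543  0.4395  0.0173  0.0534]
 [-0.1441  0.4399  0.017   0.0534]
 [-0.1339  0.4403  0.0167  0.0535]
 [-0.1237  0.4402  0.0173  0.0535]
 [-0.1135  0.4404  0.0165  0.0535]
 [-0.1033  0.4403  0.0175  0.0534]
 [-0.0931  0.4405  0.0178  0.0533]]
[0.022  0.4428]
holder 2062 (array([ 436.2, -234.8]), array([122.6,  50. ]), 88.66) 0.0674515245011275 -0.2961876092159383 -0.1730089354882976
[[-0.2912  0.4362  0.0472  0.0674]
 [-0.277   0.4363  0.0481  0.0675]
 [-0.2629  0.4363  0.0486  0.0674]
 [-0.2487  0.4362  0.0494  0.0675]
 [-0.1922  0.438   0.0476  0.0675]
 [-0.178   0.4382  0.0476  0.0672]]
[0.0194 0.4416]
0.0 22 0.0819295684299817 top x 0.5989721909554716 range 0.5918533731648981 0.6016119985340146
0.006 178 0.08647104427232968 top x 0.6082198916513245 range 0.5909792133727989 0.6248297610920189
0.012 291 0.08697692494235468 top x 0.6101996827646275 range 0.5871720464583963 0.63063134045
[... 666 characters left out ...]
3197140502 0.6206231049329881
0.06 315 0.08698433347594972 top x 0.6001853978997531 range 0.5796354247921894 0.6203490775344613
0.066 325 0.08786979840041712 top x 0.599227668785007 range 0.5787297675796739 0.6182215160095437
0.072 332 0.08684730187691439 top x 0.5975945277164996 range 0.5768489065662477 0.6178302441036511
0.078 360 0.08713175154994068 top x 0.5955354390152878 range 0.5733182961373517 0.6158755851015162
0.084 392 0.0902568190583031 top x 0.594400420420861 range 0.5719427168483026 0.6177267827547833
0.09 94 0.08756033205999456 top x 0.5923927462457341 range 0.5710772272957234 0.6155923173896943
foot 1861 (array([578. ,  51.6]), array([32.5, 94.9]), 11.71) 0.003420000444478266
```

Fit so far:
- **Stick:** x = 0.4428 + 0.022·y, tip at y = -0.088.
- **Holder:** mouth at y = -0.174.
- **Barrel:** heading about +0.2 rad, entry near (0.61, 0.003).

I'll grasp the exposed part, pull the stick partly out, then regrasp it at the mouth.

>>> step_arm([
  {"x":-0.077,"y":-0.077,"z":0.1,"rx":0.0,"ry":0.0,"rz":0.027,"claw":0.99},
  {"x":-0.077,"y":-0.077,"z":0.1,"rx":0.0,"ry":0.0,"rz":0.027,"claw":0.99},
  {"x":-0.077,"y":-0.077,"z":0.1,"rx":0.0,"ry":0.0,"rz":0.027,"claw":0.99},
  {"x":-0.077,"y":-0.077,"z":0.276,"rx":0.0,"ry":0.0,"rz":0.027,"claw":0.99},
  {"x":-0.077,"y":-0.077,"z":0.276,"rx":0.0,"ry":0.0,"rz":0.027,"claw":0.99},
  {"x":-0.077,"y":-0.077,"z":0.276,"rx":0.0,"ry":0.0,"rz":0.027,"claw":0.99},
  {"x":-0.077,"y":-0.077,"z":0.276,"rx":0.0,"ry":0.0,"rz":0.027,"claw":0.99},
  {"x":-0.077,"y":-0.077,"z":0.276,"rx":0.0,"ry":0.0,"rz":0.027,"claw":0.99},
  {"x":-0.077,"y":-0.077,"z":0.276,"rx":0.0,"ry":0.0,"rz":0.027,"claw":-0.7},
  {"x":-0.077,"y":-0.077,"z":0.276,"rx":0.0,"ry":0.0,"rz":0.027,"claw":-0.7},
  {"x":-0.077,"y":-0.077,"z":0.276,"rx":0.0,"ry":0.0,"rz":0.027,"claw":-0.7},
  {"x":-0.077,"y":-0.077,"z":0.276,"rx":0.0,"ry":0.0,"rz":0.027,"claw":-0.7},
], squeeze=25)

```text
time: 4.58
tool_pos: [0.4415, -0.1305, 0.0328]
tool_rot: [3.138, 0.002, 1.55]
contact_force: [0.1, 0.9, -0.1]
opening: 0.0693
grip_force: 0.0
```

>>> step_arm([
  {"x":0.0,"y":-0.002,"z":0.0,"rx":0.0,"ry":0.0,"rz":0.0,"claw":-0.8},
  {"x":0.0,"y":-0.002,"z":0.0,"rx":0.0,"ry":0.0,"rz":0.0,"claw":-0.8},
  {"x":0.0,"y":-0.002,"z":0.0,"rx":0.0,"ry":0.0,"rz":0.0,"claw":-0.8},
  {"x":0.0,"y":-0.002,"z":0.0,"rx":0.0,"ry":0.0,"rz":0.0,"claw":-0.8},
  {"x":0.0,"y":-0.002,"z":0.0,"rx":0.0,"ry":0.0,"rz":0.0,"claw":-0.8},
  {"x":0.0,"y":-0.002,"z":0.0,"rx":0.0,"ry":0.0,"rz":0.0,"claw":-0.8},
  {"x":0.0,"y":-0.002,"z":0.0,"rx":0.0,"ry":0.0,"rz":0.0,"claw":-0.8},
  {"x":0.0,"y":-0.002,"z":0.0,"rx":0.0,"ry":0.0,"rz":0.0,"claw":-0.8},
  {"x":0.0,"y":-0.002,"z":0.0,"rx":0.0,"ry":0.0,"rz":0.0,"claw":-0.8},
  {"x":0.0,"y":-0.002,"z":0.0,"rx":0.0,"ry":0.0,"rz":0.0,"claw":-0.8},
], squeeze=25)

```text
time: 5.42
tool_pos: [0.4387, -0.13, 0.0309]
tool_rot: [-3.141, 0.0, 1.55]
contact_force: [-0.9, -0.7, -0.5]
opening: 0.0199
grip_force: 24.9
```

>>> step_arm([
  {"x":0.03,"y":0.0,"z":0.0,"rx":0.0,"ry":0.0,"rz":0.0,"claw":-0.8},
  {"x":0.062,"y":0.0,"z":0.0,"rx":0.0,"ry":0.0,"rz":0.0,"claw":-0.8},
  {"x":0.093,"y":0.0,"z":0.0,"rx":0.0,"ry":0.0,"rz":0.0,"claw":-0.8},
  {"x":0.093,"y":0.0,"z":0.0,"rx":0.0,"ry":0.0,"rz":0.0,"claw":-0.8},
  {"x":0.093,"y":0.0,"z":0.0,"rx":0.0,"ry":0.0,"rz":0.0,"claw":-0.8},
  {"x":0.093,"y":0.0,"z":0.0,"rx":0.0,"ry":0.0,"rz":0.0,"claw":0.0},
  {"x":0.093,"y":0.0,"z":0.0,"rx":0.0,"ry":0.0,"rz":0.0,"claw":0.0},
  {"x":0.093,"y":0.0,"z":0.0,"rx":0.0,"ry":0.0,"rz":0.0,"claw":0.0},
  {"x":0.093,"y":0.0,"z":0.0,"rx":0.0,"ry":0.0,"rz":0.0,"claw":0.0},
  {"x":0.093,"y":0.0,"z":0.0,"rx":0.0,"ry":0.0,"rz":0.0,"claw":0.0},
], squeeze=25)

```text
time: 6.25
tool_pos: [0.4403, -0.0608, 0.031]
tool_rot: [3.142, 0.0, 1.549]
contact_force: [0.7, 0.4, -0.3]
opening: 0.0449
grip_force: 0.0
```

Run:
```python
from h import *
im,W,s=look('side'); print(s['tool_pos'],s['opening'],s['contact_force'])
for m in nets.masks_of('side','pusher')[:2]:
    P=W[m['region']]; P=P[~np.isnan(P[:,0])]
    print(round(m['conf'],2),m['box'],np.round(np.percentile(P,[2,50,98],axis=0),3).tolist())
cv2.imwrite('pics/s2.png',cv2.resize(im[90:220,180:400],None,fx=3,fy=3))
```

```text
[ 0.44025491 -0.06083937  0.03098002] 0.04493136632455555 [ 0.71424117  0.40270567 -0.32845731]
0.76 [292.2, 170.8, 309.7, 190.1] [[0.427, -0.087, 0.016], [0.436, -0.048, 0.033], [0.447, -0.018, 0.042]]
```

View pics/s2.png

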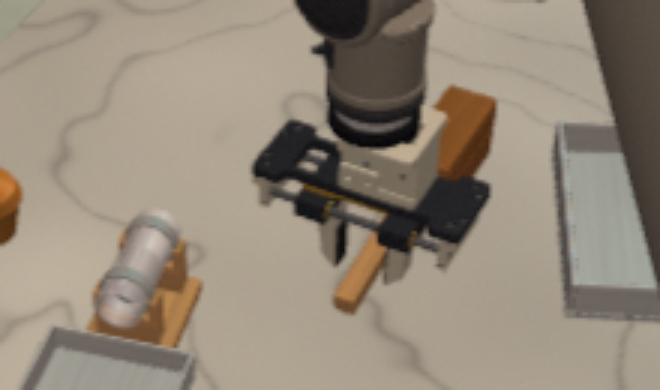

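The picture shows the stick drooping from the holder between the open fingers, with its tip at y ≈ -0.018, as planned. I'll slide back along it and regrasp at the mouth.

>>> step_arm([
  {"x":-0.045,"y":0.0,"z":0.0,"rx":0.0,"ry":0.0,"rz":0.0,"claw":0.0},
  {"x":-0.09,"y":0.0,"z":0.0,"rx":0.0,"ry":0.0,"rz":0.0,"claw":0.0},
  {"x":-0.12,"y":0.0,"z":0.003,"rx":0.0,"ry":0.0,"rz":0.0,"claw":0.0},
  {"x":-0.132,"y":0.0,"z":0.003,"rx":0.0,"ry":0.0,"rz":0.0,"claw":0.0},
  {"x":-0.132,"y":0.0,"z":0.003,"rx":0.0,"ry":0.0,"rz":0.0,"claw":0.0},
  {"x":-0.132,"y":0.0,"z":0.003,"rx":0.0,"ry":0.0,"rz":0.0,"claw":-0.8},
  {"x":-0.132,"y":0.0,"z":0.003,"rx":0.0,"ry":0.0,"rz":0.0,"claw":-0.8},
  {"x":-0.132,"y":0.0,"z":0.003,"rx":0.0,"ry":0.0,"rz":0.0,"claw":-0.8},
  {"x":-0.132,"y":0.0,"z":0.003,"rx":0.0,"ry":0.0,"rz":0.0,"claw":-0.8},
  {"x":-0.132,"y":0.0,"z":0.003,"rx":0.0,"ry":0.0,"rz":0.0,"claw":-0.8},
  {"x":-0.132,"y":0.0,"z":0.003,"rx":0.0,"ry":0.0,"rz":0.0,"claw":-0.8},
], squeeze=50)

```text
time: 7.27
tool_pos: [0.4382, -0.1585, 0.0288]
tool_rot: [-3.142, -0.0, 1.551]
contact_force: [0.6, 1.9, 1.1]
opening: 0.0197
grip_force: 50.0
```

>>> step_arm([
  {"x":0.03,"y":0.0,"z":0.001,"rx":0.0,"ry":0.0,"rz":0.0,"claw":-0.8},
  {"x":0.06,"y":0.0,"z":0.002,"rx":0.0,"ry":0.0,"rz":0.0,"claw":-0.8},
  {"x":0.095,"y":0.0,"z":0.002,"rx":0.0,"ry":0.0,"rz":0.0,"claw":-0.8},
  {"x":0.11,"y":0.02,"z":-0.04,"rx":0.0,"ry":0.05,"rz":0.0,"claw":-0.8},
  {"x":0.115,"y":0.05,"z":-0.09,"rx":0.0,"ry":0.1,"rz":-0.1,"claw":-0.8},
  {"x":0.12,"y":0.08,"z":-0.14,"rx":0.0,"ry":0.15,"rz":-0.2,"claw":-0.8},
  {"x":0.12,"y":0.107,"z":-0.19,"rx":0.0,"ry":0.165,"rz":-0.285,"claw":-0.8},
  {"x":0.12,"y":0.107,"z":-0.24,"rx":0.0,"ry":0.165,"rz":-0.285,"claw":-0.8},
  {"x":0.12,"y":0.107,"z":-0.28,"rx":0.0,"ry":0.165,"rz":-0.285,"claw":-0.8},
  {"x":0.12,"y":0.107,"z":-0.295,"rx":0.0,"ry":0.165,"rz":-0.285,"claw":-0.8},
  {"x":0.12,"y":0.107,"z":-0.295,"rx":0.0,"ry":0.165,"rz":-0.285,"claw":-0.8},
  {"x":0.12,"y":0.107,"z":-0.295,"rx":0.0,"ry":0.165,"rz":-0.285,"claw":-0.8},
], squeeze=50)

```text
time: 8.27
tool_pos: [0.5201, -0.0708, 0.2497]
tool_rot: [3.127, -0.128, 1.775]
contact_force: [-0.1, 0.2, -0.6]
opening: 0.0197
grip_force: 50.0
```

Run:
```python
from h import *
np.set_printoptions(suppress=True,precision=4)
im,W,s=look('wrist'); cv2.imwrite('pics/w3.png',im); np.save('w3.npy',W); print(s['tool_pos'],s['tool_rot'],s['grip_force'])
np.save('w3_tp.npy',np.r_[s['tool_pos'],s['tool_rot']])
for q in ['stand','pusher']:
    for i,m in enumerate(nets.masks_of('wrist',q)):
        if i==0: np.save(f'm3_{q}.npy',m['region'])
        print(q,m['conf'],m['box'])
for q in ['entry','exit']: print(q,nets.landmark_of('wrist',q))
```

```text
[ 0.5201 -0.0708  0.2497] [ 3.127  -0.1281  1.7751] 49.96921420097351
stand 0.7 [296.1, 27.6, 372.4, 138.9]
pusher 0.87 [230.8, 0.2, 277.5, 333.3]
entry [{'pixel': [142.4, 345.2], 'conf': 0.59}]
exit [{'pixel': [34.0, 345.9], 'conf': 0.9}]
```

View pics/w3.png

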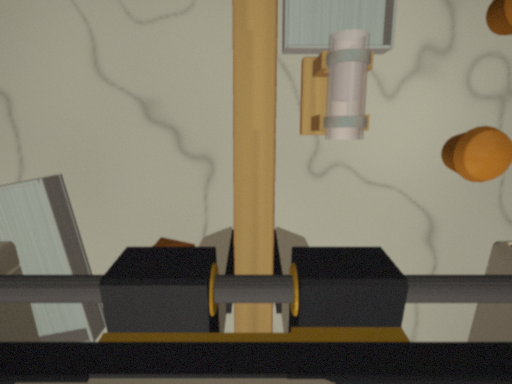

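The picture shows the stick in hand running up from (255,240) to (255,0), and the whole barrel from its entry at (345,138) to its exit at (348,32). I'll fit both from the depth image.

```bash
cat > fit.py <<'E'
from h import *
from scipy.optimize import least_squares
np.set_printoptions(suppress=True,precision=4)
def barrel(W,m):
    P=W[m]; P=P[(P[:,2]>.067)&(P[:,2]<.1)]
    # axis: x=a+b*y, z=c+d*y ; radius 21 or 23.5 (bands)
    def res(p,P):
        D=np.array([p[1],1,p[3]]);D/=np.linalg.norm(D)
        v=P-np.array([p[0],0,p[2]]); r=np.linalg.norm(np.cross(v,D),axis=1)
        e=np.stack([r-.021,r-.0235]); return e[np.abs(e).argmin(0),np.arange(len(P))]
    o=least_squares(res,[.61,-.2,.065,0],args=(P,),loss='soft_l1',f_scale=.001)
    p=o.x; r=res(p,P); D=np.array([p[1],1,p[3]]);D/=np.linalg.norm(D)
    print('axis',p,'rms',np.sqrt(np.mean(r**2)),len(P),'yaw',np.arctan2(-D[0],D[1]))
    t=(P-np.array([p[0],0,p[2]]))@D; t=t[np.abs(r)<.003]
    print('along',np.percentile(t,[0,.5,1,2,98,99,99.5,100])); 
    return p,D,t
def stick(W,m,tp):
    R=Ro.from_euler('xyz',tp[3:]).as_matrix(); T=(W-tp[:3])@R
    P=T[m&~np.isnan(W[...,0])]; P=P[(P[:,0]>.015)&(abs(P[:,1])<.012)]
    k=np.polyfit(P[:,0],P[:,2],1); r=P[:,2]-np.polyval(k,P[:,0]); P=P[abs(r)<.002]; k=np.polyfit(P[:,0],P[:,2],1)
    # lateral centre per bin
    c=[]
    for x in np.arange(.02,P[:,0].max()-.003,.008):
        q=P[abs(P[:,0]-x)<.004]
        if len(q)>8: c.append((x,(q[:,1].min()+q[:,1].max())/2,np.ptp(q[:,1])))
    c=np.array(c); l=np.polyfit(c[:,0],c[:,1],1)
    print('stick tool-frame: top z=',k,' lateral y=',l,'width',np.median(c[:,2]),'xmax',P[:,0].max())
    d=R@np.array([1,l[0],k[0]]); d/=np.linalg.norm(d); n=R@np.array([-k[0]*0+k[0],0,-1]) 
    ax0=R@np.array([0,l[1],k[1]+.010])+tp[:3]   # axis point at tool x=0
    print('axis dir world',d,'elev deg',np.degrees(np.arcsin(d[2])),'yaw',np.arctan2(-d[0],d[1]),'axis at tool x=0',ax0)
    return d,ax0,k,l
E
python3 - <<'E'
from fit import *
W=np.load('w3.npy'); tp=np.load('w3_tp.npy')
p,D,t=barrel(W,np.load('m3_stand.npy'))
stick(W,np.load('m3_pusher.npy'),tp)
P=W[np.load('m3_stand.npy')];F=P[(P[:,2]>.012)&(P[:,2]<.018)]; print('foot',cv2.minAreaRect((F[:,:2]*1000).astype(np.float32)),np.median(F[:,2]))
for px in [(138,345),(32,348)]:
    print(px,W[px])
W1=np.load('w1.npy'); barrel(W1,np.load('m_stand.npy'))
E
```

```text
axis [ 0.6133 -0.2056  0.0641  0.0005] rms 0.0006303685875819243 4290 yaw 0.2027368300638821
along [0.0052 0.0053 0.0063 0.0074 0.1124 0.1134 0.1141 0.115 ]
stick tool-frame: top z= [ 0.1514 -0.0223]  lateral y= [0.0048 0.0008] width 0.01968284145208353 xmax 0.12098083812962741
axis dir world [-0.1961  0.9803 -0.022 ] elev deg -1.2626193967046249 yaw 0.19740489019353902 axis at tool x=0 [ 0.521  -0.0723  0.2619]
foot ((601.2965698242188, 59.657649993896484), (81.12644958496094, 100.81693267822266), 11.573204040527344) 0.01448416146625578
(138, 345) [0.6074 0.0053 0.0842]
(32, 348) [0.5838 0.1078 0.084 ]
axis [ 0.6134 -0.2065  0.0641  0.0003] rms 0.0006530451956523753 4453 yaw 0.2036360940536376
along [0.005  0.0059 0.0064 0.0074 0.0912 0.0929 0.0944 0.0982]
```

```bash
cat >> fit.py <<'E'
def target(tp,k,l,D,pt,L=.141):
    """tool pose putting the stick's tip at pt, its axis along D"""
    R=Ro.from_euler('xyz',tp[3:]); v=np.array([1,l[0],k[0]]); v/=np.linalg.norm(v)
    d=R.apply(v); c=np.cross(d,D); a=np.linalg.norm(c)
    Rn=Ro.from_rotvec(c/a*np.arcsin(a))*R
    return pt-L*D-Rn.apply([0,l[1],k[1]+.0101]), Rn.as_euler('xyz')
E
python3 - <<'E'
from fit import *
W=np.load('w3.npy'); tp=np.load('w3_tp.npy')
p,D,t=barrel(W,np.load('m3_stand.npy')); D[2]=0; D/=np.linalg.norm(D)
d,a,k,l=stick(W,np.load('m3_pusher.npy'),tp)
E=np.array([p[0]+p[1]*.0049,.0049,.0641-.0012])
np.savez('ref.npz',D=D,E=E,k=k,l=l)
for back in [.03,.0]:
    pos,rpy=target(tp,k,l,D,E-back*D); print(pos,rpy); go(pos,rpy)
pos,rpy=target(tp,k,l,D,E-.03*D+np.array([0,0,.08])); go(pos,rpy)
print('D in tool', Ro.from_euler('xyz',rpy).inv().apply(D)/.75*.1)
E
```

```text
axis [ 0.6133 -0.2056  0.0641  0.0005] rms 0.0006303685875819243 4290 yaw 0.2027368300638821
along [0.0052 0.0053 0.0063 0.0074 0.1124 0.1134 0.1141 0.115 ]
stick tool-frame: top z= [ 0.1514 -0.0223]  lateral y= [0.0048 0.0008] width 0.01968284145208353 xmax 0.12098083812962741
axis dir world [-0.1961  0.9803 -0.022 ] elev deg -1.2626193967046249 yaw 0.19740489019353902 axis at tool x=0 [ 0.521  -0.0723  0.2619]
[ 0.6457 -0.1609  0.0508] [ 3.1269 -0.1501  1.7805]
xyz [-0.1846  0.1374  0.2433] r [-0.0025  0.0258 -0.0072] rows>=6.0
[ 0.6397 -0.1316  0.0508] [ 3.1269 -0.1501  1.7805]
xyz [-0.1449  0.1373  0.2485] r [-0.0025  0.0258 -0.0072] rows>=5.7
xyz [-0.1708  0.1386  0.1376] r [-0.0025  0.0258 -0.0072] rows>=4.7
D in tool [0.1318 0.0006 0.02  ]
```

>>> step_arm([
  {"x":-0.05,"y":0.03,"z":0.02,"rx":0.0,"ry":0.026,"rz":-0.007,"claw":-0.8},
  {"x":-0.09,"y":0.06,"z":0.05,"rx":0.0,"ry":0.026,"rz":-0.007,"claw":-0.8},
  {"x":-0.13,"y":0.1,"z":0.09,"rx":0.0,"ry":0.026,"rz":-0.007,"claw":-0.8},
  {"x":-0.171,"y":0.137,"z":0.13,"rx":0.0,"ry":0.026,"rz":-0.007,"claw":-0.8},
  {"x":-0.175,"y":0.1374,"z":0.18,"rx":0.0,"ry":0.026,"rz":-0.007,"claw":-0.8},
  {"x":-0.18,"y":0.1374,"z":0.22,"rx":0.0,"ry":0.026,"rz":-0.007,"claw":-0.8},
  {"x":-0.1846,"y":0.1374,"z":0.2433,"rx":0.0,"ry":0.026,"rz":-0.007,"claw":-0.8},
  {"x":-0.1846,"y":0.1374,"z":0.2433,"rx":0.0,"ry":0.026,"rz":-0.007,"claw":-0.8},
  {"x":-0.1846,"y":0.1374,"z":0.2433,"rx":0.0,"ry":0.026,"rz":-0.007,"claw":-0.8},
], squeeze=60)

```text
time: 9.27
tool_pos: [0.6459, -0.1609, 0.051]
tool_rot: [3.13, -0.151, 1.78]
contact_force: [1.2, -0.0, -0.8]
opening: 0.0195
grip_force: 60.0
```

Run:
```python
from fit import *
r=np.load('ref.npz')
s=robot.observe(); tp=np.r_[s['tool_pos'],s['tool_rot']]
im,W,_=look('wrist'); m=nets.masks_of('wrist','pusher'); print(tp,m[0]['conf'],m[0]['box'],s['contact_force'],s['grip_force'])
d,a,k,l=stick(W,m[0]['region'],tp)
pos,rpy=target(tp,k,l,r['D'],r['E']-.03*r['D']); go(pos,rpy)
a,W,_=look('side'); b,W2,_=look('scene')
for n,w,c in(('side',W,'side'),('scene',W2,'scene')):
    for m in nets.masks_of(c,'pusher')[:2]:
        P=w[m['region']]; P=P[~np.isnan(P[:,0])]; t=(P-r['E'])@r['D']; print(n,m['conf'],'tip along',np.percentile(t,[50,95,98,99.5]), P[t>np.percentile(t,90)].mean(0))
x=np.vstack([cv2.resize(a[130:220,180:330],None,fx=4,fy=4,interpolation=2),cv2.resize(b[180:230,190:340],None,fx=4,fy=4,interpolation=2)]); cv2.imwrite('pics/pre.png',x)
```

```text
[ 0.6459 -0.1609  0.051   3.1296 -0.1513  1.7801] 0.56 [233.2, 0.0, 279.5, 333.4] [ 1.1547 -0.004  -0.8046] 59.96918499469757
stick tool-frame: top z= [ 0.1513 -0.0223]  lateral y= [0.0064 0.0007] width 0.019653960854218507 xmax 0.12093590029933313
axis dir world [-0.1998  0.9798  0.0013] elev deg 0.07316926133211155 yaw 0.2011803547122063 axis at tool x=0 [ 0.6468 -0.1626  0.0632]
xyz [ 0.0007 -0.0027  0.0054] r [ 0.0077  0.0038 -0.0006] rows>=0.1
side 0.71 tip along [-0.1017 -0.0322 -0.0313 -0.0299] [ 0.6158 -0.0276  0.068 ]
side 0.68 tip along [0.2755 0.2886 0.2894 0.2906] [0.4187 0.2598 0.0307]
scene 0.81 tip along [-0.0958 -0.0337 -0.0307 -0.0291] [ 0.6229 -0.0273  0.0731]
```

View pics/pre.png

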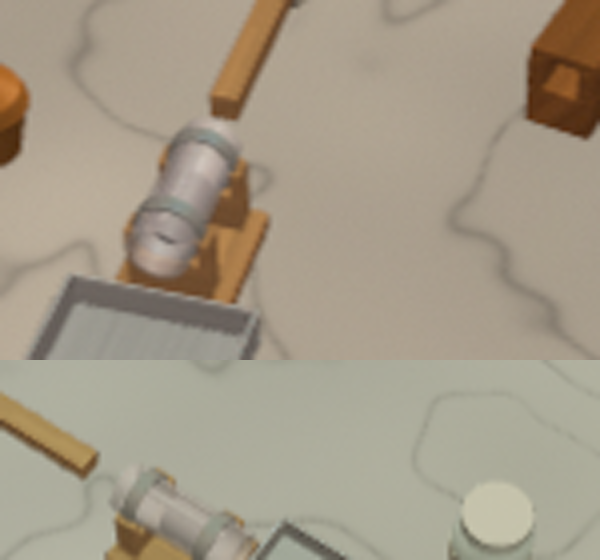

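The stick is level and lined up, with its tip 30 mm short of the entry. The correction printed looks odd, so I'll recheck it.

Run:
```python
from fit import *
r=np.load('ref.npz')
s=robot.observe(); tp=np.r_[s['tool_pos'],s['tool_rot']]; print(tp,s['qvel'],r['E'],r['D'])
for i in range(3):
  s=robot.observe(); tp=np.r_[s['tool_pos'],s['tool_rot']]; print(tp[:3],s['contact_force'])
  pos,rpy=target(tp,r['k'],r['l'],r['D'],r['E']-.03*r['D']); print(pos,rpy); go(pos,rpy,s)
```

```text
[ 0.6478 -0.1616  0.0551  3.1232 -0.1466  1.7813] [ 0.0001  0.0099  0.0084  0.0006 -0.0031 -0.0009] [0.6123 0.0049 0.0629] [-0.2014  0.9795  0.    ]
[ 0.6478 -0.1616  0.0551] [ 0.3372  0.4288 -0.2355]
[ 0.6457 -0.1609  0.0508] [ 3.1232 -0.1501  1.781 ]
xyz [ 0.0006 -0.0026  0.0058] r [-0.0001  0.0045  0.0005] rows>=0.1
[ 0.6478 -0.1616  0.0551] [ 0.3372  0.4288 -0.2355]
[ 0.6457 -0.1609  0.0508] [ 3.1232 -0.1501  1.781 ]
xyz [ 0.0006 -0.0026  0.0058] r [-0.0001  0.0045  0.0005] rows>=0.1
[ 0.6478 -0.1616  0.0551] [ 0.3372  0.4288 -0.2355]
[ 0.6457 -0.1609  0.0508] [ 3.1232 -0.1501  1.781 ]
xyz [ 0.0006 -0.0026  0.0058] r [-0.0001  0.0045  0.0005] rows>=0.1
```

>>> step_arm([
  {"x":0.0,"y":0.0,"z":0.0,"rx":0.0,"ry":0.0,"rz":0.0,"claw":-0.8},
  {"x":0.0,"y":0.0,"z":0.0,"rx":0.0,"ry":0.0,"rz":0.0,"claw":-0.8},
  {"x":0.0,"y":0.0,"z":0.0,"rx":0.0,"ry":0.0,"rz":0.0,"claw":-0.8},
])

```text
time: 9.82
tool_pos: [0.647, -0.1613, 0.0533]
tool_rot: [3.126, -0.148, 1.781]
contact_force: [0.0, -0.2, -0.9]
opening: 0.0194
grip_force: 60.0
```

>>> step_arm([
  {"x":0.0,"y":0.0,"z":0.0,"rx":0.0,"ry":0.0,"rz":0.0,"claw":-0.8},
  {"x":0.0,"y":0.0,"z":0.0,"rx":0.0,"ry":0.0,"rz":0.0,"claw":-0.8},
  {"x":0.0,"y":0.0,"z":0.0,"rx":0.0,"ry":0.0,"rz":0.0,"claw":-0.8},
  {"x":0.0,"y":0.0,"z":0.0,"rx":0.0,"ry":0.0,"rz":0.0,"claw":-0.8},
  {"x":0.0,"y":0.0,"z":0.0,"rx":0.0,"ry":0.0,"rz":0.0,"claw":-0.8},
  {"x":0.0,"y":0.0,"z":0.0,"rx":0.0,"ry":0.0,"rz":0.0,"claw":-0.8},
])

```text
time: 10.32
tool_pos: [0.6469, -0.1613, 0.0527]
tool_rot: [3.126, -0.149, 1.781]
contact_force: [-0.5, 0.2, -1.1]
opening: 0.0196
grip_force: 60.0
```

Run:
```python
from fit import *
r=np.load('ref.npz')
s=robot.observe(); tp=np.r_[s['tool_pos'],s['tool_rot']]
im,W,_=look('wrist'); m=nets.masks_of('wrist','pusher'); s2=robot.observe(); print(s['time'],tp,s['qvel'],s2['time'],s2['tool_pos'],s2['contact_force'])
d,a,k,l=stick(W,m[0]['region'],tp)
pos,rpy=target(tp,k,l,r['D'],r['E']-.03*r['D']); go(pos,rpy,s)
```

```text
10.3167 [ 0.6469 -0.1613  0.0527  3.1263 -0.1489  1.7807] [-0.0001 -0.0017  0.0003 -0.0005  0.0014 -0.0009] 10.4167 [ 0.6469 -0.1613  0.0527] [ 0.1203 -0.9731 -0.8085]
stick tool-frame: top z= [ 0.1507 -0.0222]  lateral y= [0.006  0.0007] width 0.01957710864406152 xmax 0.12107190029952376
axis dir world [-0.2004  0.9797 -0.0006] elev deg -0.03432730033487697 yaw 0.20175667371897307 axis at tool x=0 [ 0.6478 -0.163   0.0648]
xyz [ 0.0004 -0.0013  0.0025] r [ 0.0002  0.0008 -0.0012] rows>=0.1
```

>>> step_arm([
  {"x":0.0004,"y":-0.0013,"z":0.0025,"rx":0.0,"ry":0.001,"rz":-0.001,"claw":-0.8},
  {"x":0.0083,"y":-0.0013,"z":0.0037,"rx":0.0,"ry":0.001,"rz":-0.001,"claw":-0.8},
  {"x":0.0162,"y":-0.0012,"z":0.0049,"rx":0.0,"ry":0.001,"rz":-0.001,"claw":-0.8},
  {"x":0.0241,"y":-0.0012,"z":0.0061,"rx":0.0,"ry":0.001,"rz":-0.001,"claw":-0.8},
  {"x":0.0294,"y":-0.0011,"z":0.0069,"rx":0.0,"ry":0.001,"rz":-0.001,"claw":-0.8},
  {"x":0.0347,"y":-0.0011,"z":0.0077,"rx":0.0,"ry":0.001,"rz":-0.001,"claw":-0.8},
  {"x":0.0399,"y":-0.0011,"z":0.0085,"rx":0.0,"ry":0.001,"rz":-0.001,"claw":-0.8},
  {"x":0.0452,"y":-0.001,"z":0.0093,"rx":0.0,"ry":0.001,"rz":-0.001,"claw":-0.8},
  {"x":0.0505,"y":-0.001,"z":0.0101,"rx":0.0,"ry":0.001,"rz":-0.001,"claw":-0.8},
  {"x":0.0558,"y":-0.001,"z":0.0108,"rx":0.0,"ry":0.001,"rz":-0.001,"claw":-0.8},
  {"x":0.0597,"y":-0.001,"z":0.0115,"rx":0.0,"ry":0.001,"rz":-0.001,"claw":-0.8},
])

```text
time: 11.33
tool_pos: [0.6367, -0.1164, 0.0509]
tool_rot: [3.126, -0.15, 1.782]
contact_force: [0.7, -0.6, -0.2]
opening: 0.0195
grip_force: 60.0
```

```bash
cat > chk.py <<'E'
from fit import *
r=np.load('ref.npz'); k=r['k'].copy(); l=r['l'].copy(); k[0]=.151;l[0]=.006;l[1]=.0007
s=robot.observe(); R=Ro.from_euler('xyz',s['tool_rot'])
v=np.array([1,l[0],k[0]]);v/=np.linalg.norm(v); d=R.apply(v); a=s['tool_pos']+R.apply([0,l[1],k[1]+.0101]); tip=a+.141*d
D=r['D']; X=np.cross(D,[0,0,1])
for n,p in(('tip',tip),('grip',a)):
    e=p-r['E']; print(n,'along %.1f lateral %.2f up(vs -1.2mm) %.2f'%(e@D*1e3,e@X*1e3,e[2]*1e3))
F=s['contact_force']; print('t',s['time'],'F along %.1f lat %.1f up %.1f'%(F@D,F@X,F[2]),'yaw err',np.arctan2(-d[0],d[1])-.2028,'elev',d[2],'open',s['opening'],s['grip_force'])
E
python3 chk.py
```

```text
tip along 15.4 lateral 0.07 up(vs -1.2mm) 0.06
grip along -125.6 lateral 0.05 up(vs -1.2mm) 0.08
t 11.3333 F along -0.7 lat 0.5 up -0.2 yaw err -0.00016374323761272902 elev -0.0001743935789403136 open 0.019524597367683562 59.969045519828796
```

>>> step_arm([
  {"x":0.0033,"y":0.0,"z":0.0005,"rx":0.0,"ry":0.0,"rz":0.0,"claw":-0.8},
  {"x":0.0066,"y":0.0,"z":0.001,"rx":0.0,"ry":0.0,"rz":0.0,"claw":-0.8},
  {"x":0.0099,"y":0.0001,"z":0.0015,"rx":0.0,"ry":0.0,"rz":0.0,"claw":-0.8},
  {"x":0.0132,"y":0.0001,"z":0.002,"rx":0.0,"ry":0.0,"rz":0.0,"claw":-0.8},
  {"x":0.0165,"y":0.0001,"z":0.0025,"rx":0.0,"ry":0.0,"rz":0.0,"claw":-0.8},
  {"x":0.0198,"y":0.0001,"z":0.003,"rx":0.0,"ry":0.0,"rz":0.0,"claw":-0.8},
  {"x":0.0231,"y":0.0001,"z":0.0035,"rx":0.0,"ry":0.0,"rz":0.0,"claw":-0.8},
  {"x":0.0264,"y":0.0002,"z":0.004,"rx":0.0,"ry":0.0,"rz":0.0,"claw":-0.8},
  {"x":0.0297,"y":0.0002,"z":0.0045,"rx":0.0,"ry":0.0,"rz":0.0,"claw":-0.8},
  {"x":0.033,"y":0.0002,"z":0.005,"rx":0.0,"ry":0.0,"rz":0.0,"claw":-0.8},
  {"x":0.0363,"y":0.0002,"z":0.0055,"rx":0.0,"ry":0.0,"rz":0.0,"claw":-0.8},
  {"x":0.0396,"y":0.0002,"z":0.006,"rx":0.0,"ry":0.0,"rz":0.0,"claw":-0.8},
])

```text
time: 12.33
tool_pos: [0.6314, -0.0889, 0.0511]
tool_rot: [3.125, -0.146, 1.782]
contact_force: [2.6, -9.7, -0.2]
opening: 0.0197
grip_force: 60.0
```

```bash
python3 chk.py
```

```text
tip along 43.5 lateral 0.38 up(vs -1.2mm) -0.27
grip along -97.5 lateral 0.37 up(vs -1.2mm) 0.26
t 12.3333 F along -10.0 lat 0.6 up -0.2 yaw err -0.00014180622852860703 elev -0.003770859042046722 open 0.019690814344181993 59.97295260429382
```

>>> step_arm([
  {"x":0.0033,"y":-0.0002,"z":0.0005,"rx":0.0,"ry":0.001,"rz":0.0,"claw":-0.8},
  {"x":0.0066,"y":-0.0003,"z":0.001,"rx":0.0,"ry":0.002,"rz":0.0,"claw":-0.8},
  {"x":0.0099,"y":-0.0003,"z":0.0015,"rx":0.0,"ry":0.003,"rz":0.0,"claw":-0.8},
  {"x":0.0132,"y":-0.0003,"z":0.002,"rx":0.0,"ry":0.004,"rz":0.0,"claw":-0.8},
  {"x":0.0165,"y":-0.0003,"z":0.0025,"rx":0.0,"ry":0.004,"rz":0.0,"claw":-0.8},
  {"x":0.0198,"y":-0.0003,"z":0.003,"rx":0.0,"ry":0.004,"rz":0.0,"claw":-0.8},
  {"x":0.0231,"y":-0.0003,"z":0.0035,"rx":0.0,"ry":0.004,"rz":0.0,"claw":-0.8},
  {"x":0.0264,"y":-0.0002,"z":0.004,"rx":0.0,"ry":0.004,"rz":0.0,"claw":-0.8},
  {"x":0.0297,"y":-0.0002,"z":0.0045,"rx":0.0,"ry":0.004,"rz":0.0,"claw":-0.8},
  {"x":0.033,"y":-0.0002,"z":0.005,"rx":0.0,"ry":0.004,"rz":0.0,"claw":-0.8},
  {"x":0.0363,"y":-0.0002,"z":0.0055,"rx":0.0,"ry":0.004,"rz":0.0,"claw":-0.8},
  {"x":0.0396,"y":-0.0002,"z":0.006,"rx":0.0,"ry":0.004,"rz":0.0,"claw":-0.8},
])

```text
time: 13.33
tool_pos: [0.6254, -0.0608, 0.0513]
tool_rot: [3.124, -0.148, 1.781]
contact_force: [1.8, -9.4, -1.0]
opening: 0.0195
grip_force: 60.0
```

```bash
python3 chk.py
```

```text
tip along 72.2 lateral 0.29 up(vs -1.2mm) 0.13
grip along -68.8 lateral 0.19 up(vs -1.2mm) 0.42
t 13.3333 F along -9.5 lat -0.1 up -1.0 yaw err -0.0007966073849933197 elev -0.0020107570644953597 open 0.019457252715173297 59.971407651901245
```

>>> step_arm([
  {"x":0.0033,"y":-0.0001,"z":0.0006,"rx":0.0,"ry":0.001,"rz":-0.001,"claw":-0.8},
  {"x":0.0066,"y":-0.0002,"z":0.0013,"rx":0.0,"ry":0.002,"rz":-0.001,"claw":-0.8},
  {"x":0.0099,"y":-0.0002,"z":0.0019,"rx":0.0,"ry":0.002,"rz":-0.001,"claw":-0.8},
  {"x":0.0132,"y":-0.0002,"z":0.0024,"rx":0.0,"ry":0.002,"rz":-0.001,"claw":-0.8},
  {"x":0.0165,"y":-0.0002,"z":0.0029,"rx":0.0,"ry":0.002,"rz":-0.001,"claw":-0.8},
  {"x":0.0198,"y":-0.0002,"z":0.0034,"rx":0.0,"ry":0.002,"rz":-0.001,"claw":-0.8},
  {"x":0.0231,"y":-0.0002,"z":0.0039,"rx":0.0,"ry":0.002,"rz":-0.001,"claw":-0.8},
  {"x":0.0264,"y":-0.0001,"z":0.0044,"rx":0.0,"ry":0.002,"rz":-0.001,"claw":-0.8},
  {"x":0.0297,"y":-0.0001,"z":0.0049,"rx":0.0,"ry":0.002,"rz":-0.001,"claw":-0.8},
  {"x":0.033,"y":-0.0001,"z":0.0054,"rx":0.0,"ry":0.002,"rz":-0.001,"claw":-0.8},
  {"x":0.0363,"y":-0.0001,"z":0.0059,"rx":0.0,"ry":0.002,"rz":-0.001,"claw":-0.8},
])

```text
time: 14.25
tool_pos: [0.6184, -0.0307, 0.0506]
tool_rot: [3.126, -0.155, 1.782]
contact_force: [0.4, 0.1, -0.5]
opening: 0.0196
grip_force: 60.0
```

```bash
python3 chk.py
```

```text
tip along 103.0 lateral -0.69 up(vs -1.2mm) 0.44
grip along -38.0 lateral -0.63 up(vs -1.2mm) -0.25
t 14.25 F along 0.0 lat 0.4 up -0.5 yaw err 0.0004304816229652175 elev 0.0049498630293185976 open 0.019600856002868417 59.96899902820587
```

The pushing force has dropped to zero with the tip at 103 mm, so the plug has probably fallen. I'll check the cameras.

```bash
python3 - <<'E'
from fit import *
r=np.load('ref.npz'); out=[]
for c,sl in(('side',(slice(140,270),slice(150,330))),('scene',(slice(190,290),slice(200,350)))):
    im,W,_=look(c); out.append(cv2.resize(im[sl],(600,430 if c=='side' else 370),interpolation=2)[:300 if c!='side' else 430])
    for m in nets.masks_of(c,'plug'):
        P=W[m['region']]; P=P[~np.isnan(P[:,0])]; print(c,round(m['conf'],2),np.round(m['box']),np.round(np.median(P,axis=0),3) if len(P) else '', np.round(np.ptp(P,axis=0),3))
cv2.imwrite('pics/drop.png',np.vstack([cv2.resize(o,None,fx=.8,fy=.8) for o in out]))
E
python3 chk.py
```

```text
side 0.74 [208. 202. 222. 216.] [0.577 0.148 0.041] [0.032 0.033 0.044]
scene 0.7 [300. 210. 325. 241.] [0.442 0.237 0.078] [0.065 0.058 0.089]
scene 0.61 [250. 238. 267. 248.] [0.593 0.153 0.046] [0.043 0.049 0.052]
scene 0.41 [206. 282. 233. 308.] [0.794 0.204 0.057] [0.079 0.082 0.074]
tip along 102.9 lateral -0.68 up(vs -1.2mm) 0.38
grip along -38.1 lateral -0.53 up(vs -1.2mm) -0.28
t 14.45 F along 0.6 lat 0.3 up -1.1 yaw err 0.0009711232499762523 elev 0.004686616998867869 open 0.01917054019522238 59.9691367149353
```

View pics/drop.png

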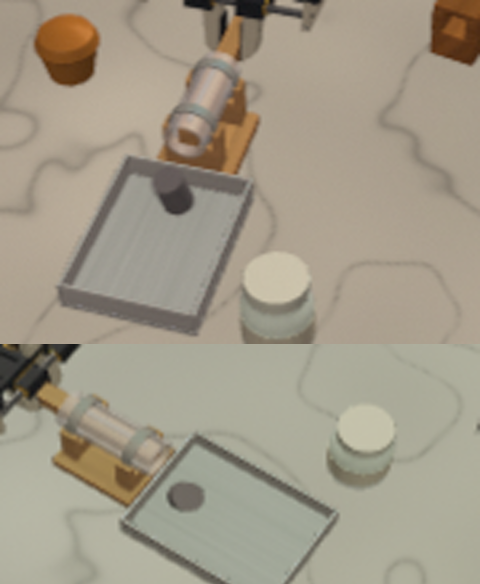

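The picture shows the plug in the small tray (side view at about (172,190), position (0.577, 0.148)) and the barrel empty. I'll withdraw the stick along the axis.

>>> step_arm([
  {"x":-0.009,"y":0.0008,"z":-0.001,"rx":0.0,"ry":-0.006,"rz":0.0,"claw":-0.8},
  {"x":-0.022,"y":0.0008,"z":-0.003,"rx":0.0,"ry":-0.006,"rz":0.0,"claw":-0.8},
  {"x":-0.036,"y":0.0007,"z":-0.0051,"rx":0.0,"ry":-0.006,"rz":0.0,"claw":-0.8},
  {"x":-0.051,"y":0.0006,"z":-0.0074,"rx":0.0,"ry":-0.006,"rz":0.0,"claw":-0.8},
  {"x":-0.066,"y":0.0005,"z":-0.0096,"rx":0.0,"ry":-0.006,"rz":0.0,"claw":-0.8},
  {"x":-0.082,"y":0.0004,"z":-0.012,"rx":0.0,"ry":-0.006,"rz":0.0,"claw":-0.8},
  {"x":-0.099,"y":0.0003,"z":-0.0146,"rx":0.0,"ry":-0.006,"rz":0.0,"claw":-0.8},
  {"x":-0.116,"y":0.0002,"z":-0.0172,"rx":0.0,"ry":-0.006,"rz":0.0,"claw":-0.8},
  {"x":-0.133,"y":0.0001,"z":-0.0197,"rx":0.0,"ry":-0.006,"rz":0.0,"claw":-0.8},
  {"x":-0.15,"y":0.0,"z":-0.0223,"rx":0.0,"ry":-0.006,"rz":0.0,"claw":-0.8},
  {"x":-0.168,"y":-0.0001,"z":-0.025,"rx":0.0,"ry":-0.006,"rz":0.0,"claw":-0.8},
  {"x":-0.185,"y":-0.0002,"z":-0.0276,"rx":0.0,"ry":-0.006,"rz":0.0,"claw":-0.8},
])

```text
time: 15.45
tool_pos: [0.6479, -0.1699, 0.0497]
tool_rot: [3.126, -0.149, 1.782]
contact_force: [0.9, -0.2, -0.6]
opening: 0.0195
grip_force: 60.0
```

```bash
python3 chk.py
```

```text
tip along -39.2 lateral 0.15 up(vs -1.2mm) -1.19
grip along -180.2 lateral 0.20 up(vs -1.2mm) -1.14
t 15.45 F along -0.3 lat 0.9 up -0.6 yaw err 0.0003273733677160995 elev -0.0003192225383250274 open 0.01951782765207041 59.969340562820435
```

>>> step_arm([
  {"x":-0.0395,"y":0.0,"z":-0.006,"rx":0.0,"ry":0.0,"rz":0.0,"claw":-0.8},
  {"x":-0.041,"y":0.0,"z":0.008,"rx":0.0,"ry":0.0,"rz":0.0,"claw":-0.8},
  {"x":-0.043,"y":0.0,"z":0.022,"rx":0.0,"ry":0.0,"rz":0.0,"claw":-0.8},
  {"x":-0.045,"y":0.0,"z":0.034,"rx":0.0,"ry":0.0,"rz":0.0,"claw":-0.8},
  {"x":-0.046,"y":0.0,"z":0.042,"rx":0.0,"ry":0.0,"rz":0.0,"claw":-0.8},
  {"x":-0.047,"y":0.0,"z":0.047,"rx":0.0,"ry":0.0,"rz":0.0,"claw":-0.8},
  {"x":-0.048,"y":0.0,"z":0.05,"rx":0.0,"ry":0.0,"rz":0.0,"claw":-0.8},
  {"x":-0.048,"y":0.0,"z":0.05,"rx":0.0,"ry":0.0,"rz":0.0,"claw":-0.8},
  {"x":-0.048,"y":0.0,"z":0.05,"rx":0.0,"ry":0.0,"rz":0.0,"claw":-0.8},
  {"x":-0.048,"y":0.0,"z":0.05,"rx":0.0,"ry":0.0,"rz":0.0,"claw":-0.8},
  {"x":-0.048,"y":0.0,"z":0.05,"rx":0.0,"ry":0.0,"rz":0.0,"claw":-0.8},
])

```text
time: 16.37
tool_pos: [0.6548, -0.1976, 0.008]
tool_rot: [3.125, -0.149, 1.783]
contact_force: [0.1, -0.1, -1.3]
opening: 0.0198
grip_force: 60.0
```

>>> step_arm([
  {"x":-0.0004,"y":0.0,"z":0.0026,"rx":0.0,"ry":0.0,"rz":0.0,"claw":-0.8},
  {"x":-0.0008,"y":0.0,"z":0.0052,"rx":0.0,"ry":0.0,"rz":0.0,"claw":-0.8},
  {"x":-0.0008,"y":0.0,"z":0.0052,"rx":0.0,"ry":0.0,"rz":0.0,"claw":-0.8},
  {"x":-0.0008,"y":0.0,"z":0.0052,"rx":0.0,"ry":0.0,"rz":0.0,"claw":-0.8},
])

```text
time: 16.7
tool_pos: [0.6544, -0.1976, 0.0031]
tool_rot: [3.126, -0.15, 1.782]
contact_force: [0.6, -0.2, -0.8]
opening: 0.0194
grip_force: 60.0
```

>>> step_arm([
  {"x":0.0,"y":0.0,"z":0.0,"rx":0.0,"ry":0.0,"rz":0.0,"claw":0.2},
  {"x":0.0,"y":0.0,"z":0.0,"rx":0.0,"ry":0.0,"rz":0.0,"claw":0.2},
  {"x":0.0,"y":0.0,"z":0.0,"rx":0.0,"ry":0.0,"rz":0.0,"claw":0.2},
  {"x":0.0,"y":0.0,"z":0.0,"rx":0.0,"ry":0.0,"rz":0.0,"claw":0.2},
  {"x":0.0,"y":0.0,"z":0.0,"rx":0.0,"ry":0.0,"rz":0.0,"claw":0.2},
  {"x":0.003,"y":0.0,"z":-0.02,"rx":0.0,"ry":0.0,"rz":0.0,"claw":0.2},
  {"x":0.008,"y":0.0,"z":-0.055,"rx":0.0,"ry":0.0,"rz":0.0,"claw":0.2},
  {"x":0.015,"y":0.0,"z":-0.1,"rx":0.0,"ry":0.0,"rz":0.0,"claw":0.2},
  {"x":0.022,"y":0.0,"z":-0.15,"rx":0.0,"ry":0.0,"rz":0.0,"claw":0.2},
  {"x":0.03,"y":0.0,"z":-0.198,"rx":0.0,"ry":0.0,"rz":0.0,"claw":0.2},
  {"x":0.03,"y":0.0,"z":-0.198,"rx":0.0,"ry":0.0,"rz":0.0,"claw":0.2},
  {"x":0.03,"y":0.0,"z":-0.198,"rx":0.0,"ry":0.0,"rz":0.0,"claw":0.2},
])

```text
time: 17.7
tool_pos: [0.6535, -0.1986, 0.1568]
tool_rot: [3.121, -0.146, 1.783]
contact_force: [0.5, -0.7, -0.5]
opening: 0.0551
grip_force: 0.0
```

Run:
```python
from fit import *
out=[]
for c in('side','wrist'):
    im,W,_=look(c); out.append(im)
    for q in ['pusher','plug','muffin1','jam']:
        for m in nets.masks_of(c,q)[:2]:
            P=W[m['region']]; P=P[~np.isnan(P[:,0])]; print(c,q,round(m['conf'],2),np.round(m['box']),np.round(np.percentile(P,[2,50,98],axis=0),3).tolist() if len(P) else '')
cv2.imwrite('pics/end.png',np.hstack([cv2.resize(o,(400,300)) for o in out]))
```

```text
side pusher 0.91 [241. 123. 263. 164.] [[0.616, -0.25, 0.002], [0.638, -0.147, 0.018], [0.663, -0.061, 0.023]]
side plug 0.78 [213. 200. 224. 220.] [[0.567, 0.127, 0.007], [0.577, 0.144, 0.036], [0.593, 0.152, 0.046]]
side muffin1 0.84 [164. 145. 185. 169.] [[0.752, 0.001, 0.006], [0.773, 0.036, 0.052], [0.803, 0.054, 0.064]]
side muffin1 0.68 [124. 184. 147. 211.] [[0.755, 0.175, 0.005], [0.774, 0.209, 0.054], [0.806, 0.229, 0.065]]
side jam 0.57 [238. 235. 271. 280.] [[0.394, 0.206, 0.005], [0.417, 0.246, 0.063], [0.449, 0.261, 0.087]]
wrist pusher 0.96 [243.  53. 267. 259.] [[0.623, -0.253, 0.018], [0.646, -0.152, 0.02], [0.671, -0.065, 0.021]]
wrist muffin1 0.69 [412.   0. 507.  35.] [[0.763, -0.011, 0.004], [0.782, -0.003, 0.048], [0.812, 0.012, 0.059]]
```

View pics/end.png

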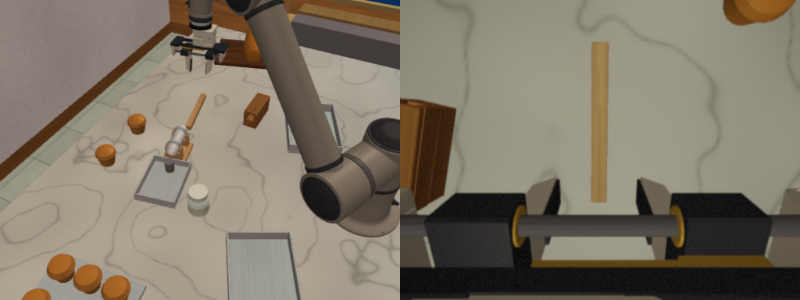

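The stick lies flat on the counter with its top at about 20 mm. The plug stands in the small tray, and the muffins and jar haven't moved. Time to hand in.

```bash
python3 -c "
from cell import robot
print(robot.hand_in())"
```

```text
the job is handed in; nothing more can be done
None
```

The job is done and handed in after about 18 s on the robot's clock: the plug is in the small tray, the stick lies flat on the counter, and the muffins and jam jar are where they were.

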